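# Load the battery pack into the flap-covered charger

### The arm

A 6-joint arm with a two-finger parallel gripper is mounted at the origin on the work surface. World frame = base frame: x ahead of the robot, y to its left, z up, the work surface at z = 0. Lengths are in mm, angles in rad, forces in N, time in s.
With the tool pointing down it reaches from about 275 to 750 mm from the base axis. Payload 10.2 kg.
Tool frame: the origin (TCP) lies midway between the tips of the shut fingers; the grasp point (between the pads) lies 19 mm behind it; z points along the fingers, y is the line along which they close (so a half turn about z gives the same grasp; the last joint's range is limited). The gripper opens to 85 mm and grips with 20 to 120 N. Pads are 22 mm wide; open, the fingers measure 114 mm over their backs; the gripper's body (76 mm by 85 mm) begins 54 mm behind the grasp point. The pads swing forward as they close: fully open they stand 13 mm farther back than shut.
Start: joints at [0.972, 0.313, 1.498, -0, 1.331, -0.223], TCP at [192.697, 488.364, 231.294] pointing down, gripper open.
Joint ranges: [-2.94, 2.94], [-0.97, 2.17], [0.19, 2.56], [-1.23, 4.37], [0.02, 3.11], [-2.88, 2.88]. Speed limits (rad/s): [2.39, 2.39, 3.01, 3.14, 3.14, 3.14].

### API

Orientations are given as a unit quaternion [w, x, y, z].
In Python, from rig import ctrl gives the robot as it stands.
- The arm moves only by the tool send_rows, never from a script. Its argument "targets" is a list of rows, each an object with "offset": the shift along the world's x, y, z in cm, a list of three; "spin": the turn about the world's z in rad. A call has 1 to 8 rows; each row is the pose to reach, as a shift and turn from the pose commanded when the call began; what a row does not reach only later rows make up. A row lasts 1/12 s, in which the tool goes at most 41.7 mm and 7.16 degrees, less where a joint would pass 70% of its speed; a pose out of reach is approached as far as the arm can. A call with a gripper value outside its range is refused whole. "grip" is the opening, from 0 (shut) to 1 (fully open), set as the call begins (left out, the last holds). The fingers move at their own pace and stop on an object; "squeeze" is the grip in N (left out, the last holds). Time passes only in rows, so rows that repeat a pose let the fingers close. It gives the time, the measured TCP pose, the force, the opening and the grip force at its end, in the units of the state.
- ctrl.sense(): the state, without advancing time (a new reading comes with each control period).
- ctrl.capture(name): name is "scene" or "top" or "wrist"; returns (picture, depth): 400x640x3 uint8, red, green, blue; 400x640 float32, mm along the optical axis (not along the pixel's ray), 0 where there is no reading.
- ctrl.calibration(name): a dict with "fx", "fy", "cx", "cy" (pixels), "k1" (the pictures are not rectified: a ray, as slopes to the right and down, at radius r is drawn at 1 + k1 r^2 times it, then the intrinsics apply), "view" (4x4, takes a point from world to camera coordinates); the wrist camera has in their place "mount" (4x4, takes a point from camera to tool coordinates, whose origin is the TCP and whose axes are the flange's). Camera axes: x right, y down, z forward; pixel columns grow to the right and rows downward; lengths in mm; the calibration is good to about 2 mm. A picture is of the moment at which its call begins: read the wrist's pose just before it. calibration takes no time and is no camera call.
- ctrl.finish_job(): hands the job in; it is judged then, once.
Trained networks look in the newest picture that a camera, given by its name, has taken for a name from the list of things; names that differ only in an ending like _2 or _b are one class to them, and where a whole thing is asked for, a point or a joint stands for the part that bears it (a point fixed in the world has none). Each returns a list of dicts, best first, with "conf" (0 to 1); they miss things now and then, are a little off and sometimes report something else, mostly with a low value. They report only what shows in the picture. A call takes as long as a camera call. They do not tell look-alikes from the thing itself.
- ctrl.search_frame(camera, query): "box" ([left, top, right, bottom] in pixels, round what is visible of it).
- ctrl.place_of(camera, query): "uv" ([column, row] in pixels: a listed point, or the origin of a listed thing).
The state is a dict: "time_s": time; "joints": joint angles; "dq": joint speeds; "tau": joint torques, N m; "eef_pos": TCP position; "ee_rot": TCP orientation; "force": force on the tool from outside, world axes, zero at the start; "wrist_torque": the same for the moment, N m; "grip_width": opening from 0.0 (shut) to 1.0 (fully open); "grip_force": force on a finger pad.
Only numpy, scipy, OpenCV 4.12 (cv2) and the standard library are available. Lean on these libraries where they do the work, as an engineer would, in place of code of your own. Each camera call takes 0.05 s, during which the arm holds its last target. There are 200 camera calls.

### The job

Pick up the tall battery pack and put it upright, contacts down, into the bench charger: push the sprung dust flap inward with the pack's foot, keep it open while the pack slides down past it, then press the pack gently until the stiff contact block at the bottom has gone all the way down, and let go. Do not force it (never push with more than 30 N) and leave the tub, tin, stamp block and mallet where they are.

Things in the scene. Friction and masses are not known exactly. Their poses are not given: they have to be found in the camera images.
- battery_center (a point): centre of the battery pack: upright black box 34 (its x) by 46 (its y) by 130 mm tall, grey band, brass contacts at the foot, grip ribs near the top; about 0.3 kg; stands contacts down, its z up. It fits the charger either way round. Grip it across the 46 mm within its top 30 mm: at least 46 mm stays above the charger when home
- charger_mouth (a point): centre of the mouth of the bay, level with the charger's top 100 mm above the table. Fixed grey box 96 (x) by 104 (y) by 100 mm. Bay 44 mm along x, 52 along y, with a 45 degree funnel edge 6 mm wide. The pack's 34 mm side goes along x. Past the flap its centre can lie from x = -1.5 (hinge side) to +5 mm; +3 is best, as pushing nearer the hinge takes much more force
- flap_hinge (a point): middle of the flap's hinge, a steel rod along the charger's y, 20 mm to the -x side of the bay's centre and 8 mm below the mouth. The plain metal flap, 40 by 48 by 3 mm, reaches from it across the bay
- flap (a joint): angle of the flap: 0 shut (level), growing as it swings down into the bay, 1.57 hanging straight down. Its spring gives 0.03 N m shut, 0.12 N m wide open: 4 to 10 N on the pack's foot starts it; then it leans on the pack with about 3 N towards +x, and friction keeps the pack from sinking home by itself
- contact_block (a joint): travel (m) of the contact block in the bay's bottom: 0 up, grows as pressed down, hard stop at 0.008. Moves stiffly at about 5 N and stays where left. Its height was set by the last user and is hidden under the flap: its top, when up, is 52 to 76 mm below the mouth. Find it by feel: push rises by about 5 N when the pack meets it, sharply at the stop
- tub: clear round plastic tub, 124 mm across, 60 mm tall, origin at the middle of its underside; leave alone
- wax_tin: round metal tin, 60 mm across, 35 mm tall, origin at the middle of its underside; leave alone
- stamp_block: wooden block 50 by 110 by 40 mm with ten steel stamps standing 30 mm out of it, origin at the middle of its underside; leave alone
- mallet: wooden mallet lying down, head 80 mm long along its x, 48 mm thick, handle 120 mm along its +y, origin under the head; leave alone
Not all that is in view belongs to the job. What is meant by the part that bears charger_mouth is not brown, and is the smaller of those in its own colour.

How it is judged (in metres and radians):
On the way, in this order (a step that is already met when the one before it is completed fails the run):
1. the pack pushes the flap open and keeps it open while it enters the bay (value of joint flap above 1.1 rad and contact force between battery and flap above 0.3 N and contact force between the fingers and battery above 1 N), for 0.2 s.
2. the pack is pressed home by the gripper: contact block down (value of joint contact_block above 0.007 m and contact force between the fingers and battery above 1 N), for 0.2 s.
At the end, for the whole second after the job is handed in: the pack stands at rest in the bay, upright within 0.2 rad, its centre within 12 mm of the bay's axis, resting on the contact block, which is pressed down by more than 7 of its 8 mm; the flap leans open against the pack (value of joint contact_block above 0.007 m and contact force between battery and contact_block above 0.05 N and horizontal distance between battery_center and charger_mouth below 0.012 m and height (world z) of battery_center below 0.11 m and angle between battery_center's own z axis and vertical below 0.2 rad and value of joint flap above 1.1 rad and linear speed of battery below 0.01 m/s); the robot touches nothing.
It fails at once if the pack is forced: more than 30 N between it and the charger, its flap or its contact block (contact force between battery and charger above 30 N or contact force between battery and contact_block above 30 N).
It fails at once if a bystander (tub, tin, stamp block, mallet) is moved by more than 20 mm (distance of any of tub, wax_tin, stamp_block, mallet from where it was at the start of the episode above 0.02 m).
It also fails if it takes over 54 s, if anything falls off the work surface, if the arm or the gripper's body presses on something with over 40 N, if the wrist force passes 120 N, or if a joint passes its speed limit or range.

## Working session

There is one attempt and no reset: what is moved stays moved. The work goes in short steps, Python scripts to look and compute and a tool call to move; the robot and the scene stay as the last step left them, time stands still between calls to the robot, and variables do not carry over. Pictures are saved under pics/ and viewed, at most 10 in all, crops included, and the job is handed in when it is done.

Besides the shell and the picture viewer there is one more tool, called after "Request:" as name(argument=value, ...), one argument or row to a line, values as JSON. send_rows: Moves the arm, as the interface text tells. Its arguments: {"type":"object","properties":{"targets":{"type":"array"},"grip":{"type":"number"},"squeeze":{"type":"number"}},"required":["targets"]}

```bash
mkdir -p pics
cat > h.py <<'E'
import numpy as np, cv2
from rig import ctrl
def cam(n):
    c=ctrl.calibration(n); K=np.array([[c['fx'],0,c['cx']],[0,c['fy'],c['cy']],[0,0,1.]])
    if 'view' in c: T=np.linalg.inv(np.array(c['view']))
    else: T=None
    return c,K,T
def wristT(s):
    from scipy.spatial.transform import Rotation as R
    q=s['ee_rot']; M=np.eye(4); M[:3,:3]=R.from_quat([q[1],q[2],q[3],q[0]]).as_matrix(); M[:3,3]=s['eef_pos']
    return M@np.array(ctrl.calibration('wrist')['mount'])
def ray(n,uv,T=None):
    c,K,T0=cam(n); T=T0 if T is None else T
    p=cv2.undistortPoints(np.array([[uv]],float),K,np.array([c['k1'],0,0,0.]))[0,0]
    return T[:3,3],T[:3,:3]@np.array([p[0],p[1],1.])
def atz(n,uv,z,T=None):
    o,d=ray(n,uv,T); return o+d*(z-o[2])/d[2]
def atd(n,uv,dep,T=None):
    o,d=ray(n,uv,T); return o+d*dep[int(uv[1]),int(uv[0])]
E
python3 - <<'E'
from h import *
print(ctrl.sense())
for n in('top','scene'):
    im,d=ctrl.capture(n); cv2.imwrite(f'pics/{n}0.png',im[:,:,::-1]); np.save(n+'d.npy',d)
    for q in('battery_center','charger_mouth','flap_hinge'):
        for r in ctrl.place_of(n,q)[:4]: print(n,q,r, atd(n,r['uv'],d).round(0))
    for q in('charger_mouth','tub','wax_tin','stamp_block','mallet'):
        for r in ctrl.search_frame(n,q)[:4]: print(n,q,r)
E
```

```text
{'time_s': 0.0, 'joints': array([ 9.71604060e-01,  3.13430864e-01,  1.49844864e+00,  5.07877812e-06,
        1.33101085e+00, -2.23404121e-01]), 'dq': array([-0.00128431,  0.00086217,  0.00217715, -0.00073395, -0.00143279,
        0.00079894]), 'tau': array([-7.70548522e-04, -4.12268722e+01, -2.59743726e+01, -2.44229177e-04,
        4.14613154e-03, -3.59356841e-05]), 'eef_pos': array([192.53729963, 488.13617484, 230.74052268]), 'ee_rot': array([-2.61670690e-04,  1.86791003e-01,  9.82399461e-01, -5.93751696e-04]), 'force': array([ 1.2543275 ,  0.39226363, -0.77878525]), 'wrist_torque': array([-0.01268017, -0.03059385, -0.01867224]), 'grip_force': 0.0, 'grip_width': 1.0018197989025126}
top battery_center {'uv': [236.5, 218.8], 'conf': 0.75} [544. 166. 130.]
top charger_mouth {'uv': [291.3, 247.9], 'conf': 0.93} [471.  44.  91.]
top charger_mouth {'uv': [485.6, 127.4], 'conf': 0.71} [ 743. -425.  120.]
top charger_mouth {'uv': [354.8, 220.4], 'conf': 0.66} [ 533. -110.   93.]
top charger_mouth {'uv': [361.5, 226.9], 'conf': 0.22} [ 517. -125.   96.]
top flap_hinge {'uv': [360.8, 228.3], 
[... 1076 characters left out ...]
  94.]
scene flap_hinge {'uv': [216.9, 133.3], 'conf': 0.72} [ 707. -421.  125.]
scene flap_hinge {'uv': [378.9, 181.8], 'conf': 0.63} [458.  24.  96.]
scene charger_mouth {'box': [177.7, 125.0, 244.6, 183.6], 'conf': 0.93}
scene charger_mouth {'box': [297.0, 152.6, 348.1, 206.7], 'conf': 0.75}
scene charger_mouth {'box': [348.4, 172.3, 400.2, 230.1], 'conf': 0.64}
scene tub {'box': [235.5, 220.6, 287.6, 264.9], 'conf': 0.79}
scene wax_tin {'box': [455.0, 266.9, 485.1, 290.8], 'conf': 0.97}
scene stamp_block {'box': [233.6, 218.3, 287.2, 265.6], 'conf': 0.65}
scene stamp_block {'box': [219.4, 183.0, 254.4, 227.6], 'conf': 0.58}
scene mallet {'box': [302.6, 286.3, 372.9, 356.1], 'conf': 0.82}
```

View pics/top0.png

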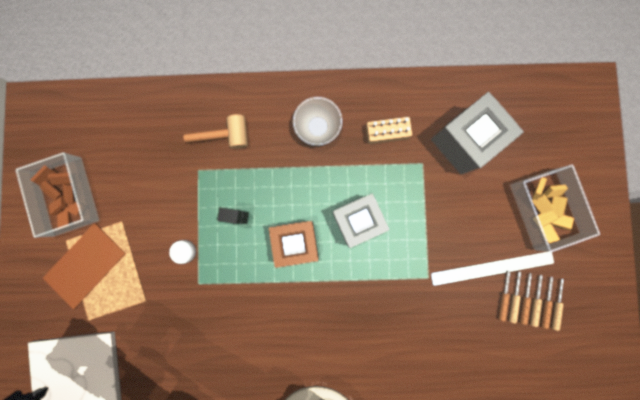

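Run:
```python
import cv2
im=cv2.imread('pics/top0.png')[80:280,220:540]
cv2.imwrite('pics/crop0.png',cv2.resize(im,(800,500),interpolation=cv2.INTER_CUBIC))
```

```text
(no output)
```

View pics/crop0.png

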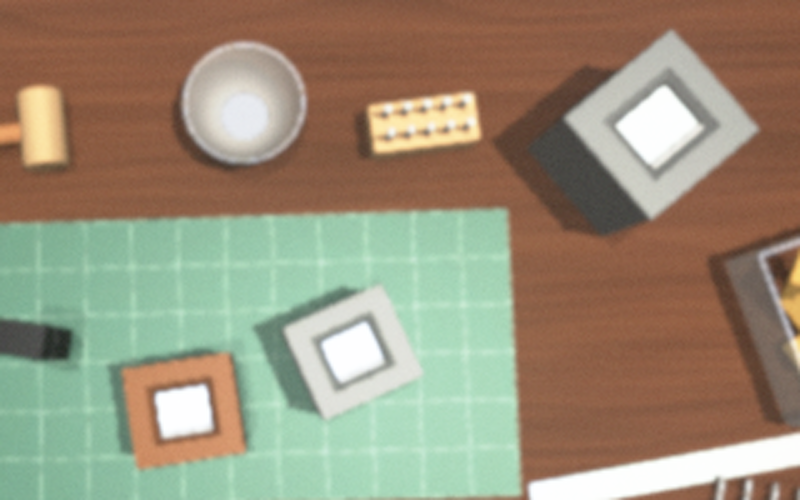

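Candidates for the charger are brown (293,245), small grey (360,220) and large grey (483,130). The job's one is not brown and is the smaller of the two greys, so it is (360,220), and the crop confirms it. The pack stands at (235,217) in the top picture.

Run:
```python
from h import *
d=np.load('topd.npy')
c,K,T=cam('top')
v,u=np.mgrid[0:400,0:640]
p=cv2.undistortPoints(np.stack([u.ravel(),v.ravel()],1).astype(float)[:,None],K,np.array([c['k1'],0,0,0.]))[:,0]
P=np.c_[p,np.ones(len(p))]*d.ravel()[:,None]; W=(P@T[:3,:3].T+T[:3,3]).reshape(400,640,3)
for nm,(a,b,e,f),lo,hi in(('bat',(210,200,260,235),118,140),('ch',(325,185,395,255),92,108)):
    S=W[b:f,a:e].reshape(-1,3); S=S[(S[:,2]>lo)&(S[:,2]<hi)]
    r=cv2.minAreaRect(S[:,:2].astype(np.float32)); print(nm,len(S),r,np.median(S[:,2])); print(cv2.boxPoints(r).round(0).tolist())
print(T[:3,3], ctrl.calibration('wrist')['mount'])
```

```text
bat 304 ((553.7930297851562, 186.58963012695312), (47.20369338989258, 33.96086883544922), 79.66732025146484) 129.38975177087428
[[533.0, 166.0], [566.0, 160.0], [575.0, 207.0], [541.0, 213.0]]
ch 1625 ((533.5413208007812, -124.01754760742188), (96.3246078491211, 104.03264617919922), 22.796051025390625) 98.95689592988913
[[469.0, -95.0], [509.0, -191.0], [598.0, -153.0], [558.0, -57.0]]
[ 526.73226949  -34.76407817 1013.1241913 ] [[ 4.39896522e-04 -9.54717821e-01 -2.97512501e-01  7.63582980e+01]
 [ 9.99999866e-01  3.38972502e-04  3.90818450e-04 -8.39671861e-01]
 [-2.72272782e-04 -2.97512633e-01  9.54717843e-01 -1.42330542e+02]
 [ 0.00000000e+00  0.00000000e+00  0.00000000e+00  1.00000000e+00]]
```

Request:
send_rows(
  targets=[
    {"offset": [2, -1.7, 0], "spin": 0.02},
    {"offset": [5, -4.2, 0], "spin": 0.05},
    {"offset": [8, -6.7, 0], "spin": 0.08},
    {"offset": [11, -9.2, 0], "spin": 0.11},
    {"offset": [14, -11.7, 0], "spin": 0.14},
    {"offset": [17, -14.2, 0], "spin": 0.16},
    {"offset": [20, -16.7, 0], "spin": 0.18},
    {"offset": [23, -19.2, 0], "spin": 0.195},
  ],
  grip=1,
)

```text
time_s: 1.57
eef_pos: [423.9, 294.9, 231.5]
ee_rot: [0.0, 0.09, 0.996, 0.0]
force: [1.2, 1.8, -0.1]
grip_width: 1.003
grip_force: 0.0
```

Request:
send_rows(
  targets=[
    {"offset": [3, -2.5, 0], "spin": 0},
    {"offset": [6, -5, 0], "spin": 0},
    {"offset": [9, -7.5, 0], "spin": 0},
    {"offset": [11.5, -9.7, 0], "spin": 0},
    {"offset": [13.1, -11, 0], "spin": 0},
    {"offset": [13.1, -11, 0], "spin": 0},
    {"offset": [13.1, -11, 0], "spin": 0},
  ],
)

```text
time_s: 2.15
eef_pos: [553.9, 185.9, 230.9]
ee_rot: [-0.0, 0.091, 0.996, 0.0]
force: [-0.3, 0.2, 0.1]
grip_width: 1.003
grip_force: 0.0
```

```bash
cat >> h.py <<'E'
def yaw(s):
    from scipy.spatial.transform import Rotation as R
    q=s['ee_rot']; m=R.from_quat([q[1],q[2],q[3],q[0]]).as_matrix(); return np.degrees(np.arctan2(m[1,1],m[0,1]))
def cloud(n,d,T=None):
    c,K,T0=cam(n); T=T0 if T is None else T
    v,u=np.mgrid[0:400,0:640]
    p=cv2.undistortPoints(np.stack([u.ravel(),v.ravel()],1).astype(float)[:,None],K,np.array([c['k1'],0,0,0.]))[:,0]
    return ((np.c_[p,np.ones(len(p))]*d.ravel()[:,None])@T[:3,:3].T+T[:3,3]).reshape(400,640,3)
E
python3 - <<'E'
from h import *
s=ctrl.sense(); T=wristT(s); im,d=ctrl.capture('wrist'); cv2.imwrite('pics/w1.png',im[:,:,::-1])
W=cloud('wrist',d,T).reshape(-1,3); S=W[(d.ravel()>0)&(W[:,2]>122)&(W[:,2]<138)&(np.hypot(W[:,0]-554,W[:,1]-187)<45)]
print(s['time_s'],s['eef_pos'],yaw(s),s['force'],len(S),np.median(S[:,2]),cv2.minAreaRect(S[:,:2].astype(np.float32)))
E
```

```text
2.15 [553.92050655 185.85314945 230.86469666] 79.55675801621098 [-0.33600663  0.1571578   0.09836286] 2042 129.69949843389364 ((552.1224975585938, 188.34799194335938), (45.85173797607422, 34.46421813964844), 80.97705841064453)
```

View pics/w1.png

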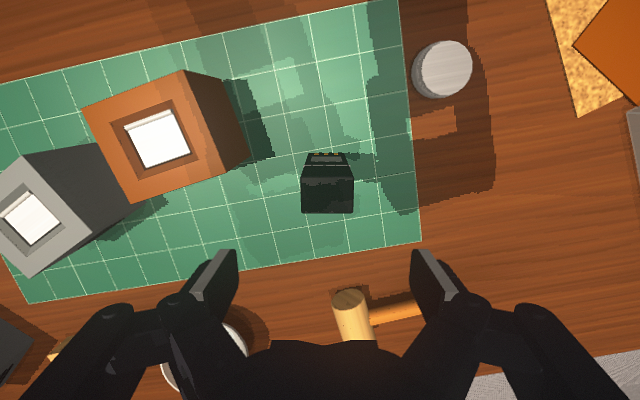

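The wrist picture shows the pack upright at (327,190), centred between the fingers. Its top measures 46 x 34 mm at z = 130. Descending to grasp.

Request:
send_rows(
  targets=[
    {"offset": [-0.1, 0.1, -2], "spin": 0.015},
    {"offset": [-0.1, 0.1, -4.5], "spin": 0.015},
    {"offset": [-0.1, 0.1, -7], "spin": 0.015},
    {"offset": [-0.1, 0.1, -9.5], "spin": 0.015},
    {"offset": [-0.1, 0.1, -11.5], "spin": 0.015},
    {"offset": [-0.1, 0.1, -13], "spin": 0.015},
    {"offset": [-0.1, 0.1, -13.4], "spin": 0.015},
    {"offset": [-0.1, 0.1, -13.4], "spin": 0.015},
  ],
)

```text
time_s: 2.87
eef_pos: [551.7, 188.2, 96.9]
ee_rot: [-0.001, 0.082, 0.997, -0.0]
force: [-0.3, 0.5, 1.1]
grip_width: 1.002
grip_force: 0.0
```

Request:
send_rows(
  targets=[
    {"offset": [0, 0, 0], "spin": 0},
    {"offset": [0, 0, 0], "spin": 0},
    {"offset": [0, 0, 0], "spin": 0},
    {"offset": [0, 0, 0], "spin": 0},
    {"offset": [0, 0, 0], "spin": 0},
    {"offset": [0, 0, 0], "spin": 0},
    {"offset": [0, 0, 0], "spin": 0},
    {"offset": [0, 0, 0], "spin": 0},
  ],
  grip=0,
  squeeze=60,
)

```text
time_s: 3.53
eef_pos: [553.3, 187.7, 98.6]
ee_rot: [0.001, 0.083, 0.997, 0.0]
force: [-1.1, 1.5, 6.0]
grip_width: 0.526
grip_force: 62.2
```

Request:
send_rows(
  targets=[
    {"offset": [0, 0, 1], "spin": 0},
    {"offset": [0, 0, 3], "spin": 0},
    {"offset": [0, 0, 5.5], "spin": 0},
    {"offset": [0, 0, 8], "spin": 0},
    {"offset": [0, 0, 10.5], "spin": 0},
    {"offset": [0, 0, 13], "spin": 0},
    {"offset": [0, 0, 15], "spin": 0},
    {"offset": [0, 0, 15], "spin": 0},
  ],
)

```text
time_s: 4.2
eef_pos: [553.8, 187.4, 251.9]
ee_rot: [0.004, 0.083, 0.997, 0.001]
force: [1.0, -0.1, -3.1]
grip_width: 0.528
grip_force: 62.3
```

Request:
send_rows(
  targets=[
    {"offset": [0.3, -2, 0], "spin": 0.07},
    {"offset": [0.7, -4.5, 0], "spin": 0.14},
    {"offset": [1.2, -7.5, 0], "spin": 0.22},
    {"offset": [1.7, -10.5, 0], "spin": 0.3},
    {"offset": [2.2, -13.5, 0], "spin": 0.38},
    {"offset": [2.7, -16.5, 0], "spin": 0.46},
    {"offset": [3.2, -19.5, 0], "spin": 0.53},
    {"offset": [3.7, -22.5, 0], "spin": 0.56},
  ],
)

```text
time_s: 4.87
eef_pos: [589.2, -39.1, 245.8]
ee_rot: [-0.001, -0.198, 0.98, 0.001]
force: [-0.1, 0.0, -3.5]
grip_width: 0.528
grip_force: 62.6
```

Request:
send_rows(
  targets=[
    {"offset": [0.4, -2.5, 0], "spin": 0},
    {"offset": [0.8, -4.5, 0], "spin": 0},
    {"offset": [1, -5.9, 0], "spin": 0},
    {"offset": [1, -5.9, 0], "spin": 0},
    {"offset": [1, -5.9, 0], "spin": 0},
    {"offset": [1, -5.9, 0], "spin": 0},
  ],
)

```text
time_s: 5.37
eef_pos: [599.5, -95.7, 246.9]
ee_rot: [-0.0, -0.196, 0.981, 0.0]
force: [-1.5, 0.4, -3.5]
grip_width: 0.53
grip_force: 62.6
```

Run:
```python
from h import *
s=ctrl.sense(); T=wristT(s); im,d=ctrl.capture('wrist'); cv2.imwrite('pics/w2.png',im[:,:,::-1]); np.savez('w2.npz',d=d,T=T,p=s['eef_pos'])
W=cloud('wrist',d,T).reshape(-1,3); S=W[(d.ravel()>0)&(W[:,2]>95)&(W[:,2]<105)&(np.hypot(W[:,0]-534,W[:,1]+124)<90)]
print(s['time_s'],s['eef_pos'],yaw(s),s['force'],s['grip_width'],len(S),np.median(S[:,2]),cv2.minAreaRect(S[:,:2].astype(np.float32)))
for q in('charger_mouth','flap_hinge'):
    for r in ctrl.place_of('wrist',q)[:2]: print(q,r,atz('wrist',r['uv'],100 if q[0]=='c' else 92,T))
```

```text
5.3667 [599.4724785  -95.65376247 246.85224172] 112.62780109340893 [-1.45062838  0.44864293 -3.53609538] 0.529928185444128 8893 99.58689380578892 ((532.7489013671875, -122.71011352539062), (96.00669860839844, 105.1058349609375), 22.694427490234375)
charger_mouth {'uv': [321.8, 113.1], 'conf': 0.84} [ 536.37277212 -123.88026348  100.        ]
charger_mouth {'uv': [501.0, 125.3], 'conf': 0.75} [479.68079896  39.48220915 100.        ]
flap_hinge {'uv': [506.5, 108.0], 'conf': 0.85} [462.05669168  40.12711506  92.        ]
flap_hinge {'uv': [325.9, 86.8], 'conf': 0.79} [ 512.84202642 -129.49537354   92.        ]
```

View pics/w2.png

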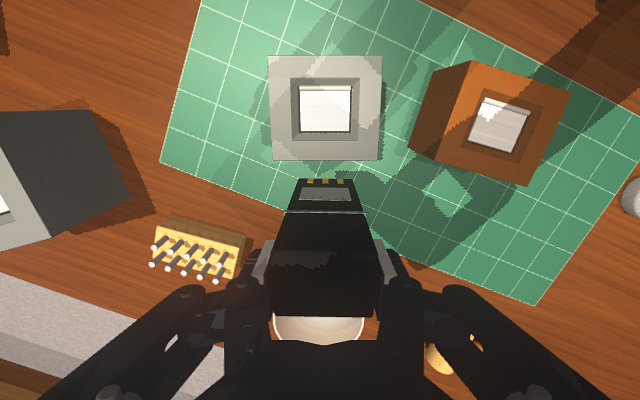

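The charger is squared to the tool with its mouth at (325,108). The hinge line is at (325,87) on the -x side, and the pack hangs at (325,220). Next I'll measure the pack in the hand.

Run:
```python
from h import *
f=np.load('w2.npz'); d=f['d']; M=np.array(ctrl.calibration('wrist')['mount'])
W=cloud('wrist',d,M)  # tool frame
S=W[180:300,280:375].reshape(-1,3); dd=d[180:300,280:375].ravel()
S=S[(dd>0)&(abs(S[:,0])<30)&(abs(S[:,1])<30)&(S[:,2]>5)&(S[:,2]<110)]
print(len(S)); F=S[abs(S[:,0]-np.median(S[:,0]))<6]
print('x(z) fit',np.polyfit(F[:,2],F[:,0],1),'med x',np.median(F[:,0]))
for z in(10,30,50,70,90): 
    q=F[abs(F[:,2]-z)<5]; print(z,len(q),q.min(0).round(1),q.max(0).round(1)) if len(q) else 0
print('y edges',F[:,1].min(),F[:,1].max(),'z max',F[:,2].max())
```

```text
2743
x(z) fit [1.06300537e-03 1.81341088e+01] med x 18.1939846908017
10 560 [ 15.7 -22.6   5. ] [19.  23.3 15. ]
30 375 [ 17.1 -22.3  25. ] [18.9 22.7 35. ]
50 275 [ 17.  -22.2  45.1] [19.  23.1 55. ]
70 204 [ 16.3 -22.2  65.1] [18.9 23.5 75. ]
90 119 [ 17.5 -21.1  85.1] [18.8 23.1 93.2]
y edges -22.966889054471967 23.51518610712845 z max 93.23696442346528
```

Request:
send_rows(
  targets=[
    {"offset": [-1.5, -0.6, 0], "spin": 0},
    {"offset": [-3.5, -1.4, 0], "spin": 0},
    {"offset": [-5.3, -2.1, -0.5], "spin": 0},
    {"offset": [-6.3, -2.5, -1.5], "spin": 0},
    {"offset": [-6.3, -2.5, -3], "spin": 0},
    {"offset": [-6.3, -2.5, -3.5], "spin": 0},
    {"offset": [-6.3, -2.5, -3.5], "spin": 0},
    {"offset": [-6.3, -2.5, -3.5], "spin": 0},
  ],
)

```text
time_s: 6.18
eef_pos: [537.0, -121.3, 212.7]
ee_rot: [0.0, -0.196, 0.981, -0.0]
force: [0.5, -1.2, -3.2]
grip_width: 0.527
grip_force: 62.6
```

Run:
```python
from h import *
P=[]
for i in range(4):
    s=ctrl.sense(); P.append(s['eef_pos']); T=wristT(s); im,d=ctrl.capture('wrist')
cv2.imwrite('pics/w3.png',im[:,:,::-1])
print(s['time_s'],np.round(P,1),yaw(s),s['force'])
W=cloud('wrist',d,T).reshape(-1,3); S=W[(d.ravel()>0)&(abs(W[:,2]-100)<4)&(np.hypot(W[:,0]-534,W[:,1]+124)<90)]
a=np.radians(22.7); R=np.array([[np.cos(a),np.sin(a)],[-np.sin(a),np.cos(a)]])
L=(S[:,:2]-T[:2,3]*0-s['eef_pos'][:2])@R.T  # charger axes relative to TCP
print(len(S),L.min(0),L.max(0))
im,d=ctrl.capture('scene'); cv2.imwrite('pics/s3.png',cv2.resize(im[100:260,220:420,::-1],None,fx=3,fy=3))
```

```text
6.3333 [[ 537.  -121.3  212.7]
 [ 537.2 -121.4  213. ]
 [ 537.2 -121.5  213.1]
 [ 537.2 -121.5  213. ]] 112.61553001317704 [-0.05717215 -0.28177008 -4.10994306]
6440 [-52.74007607 -51.39360343] [42.54973656 53.11381331]
```

View pics/w3.png

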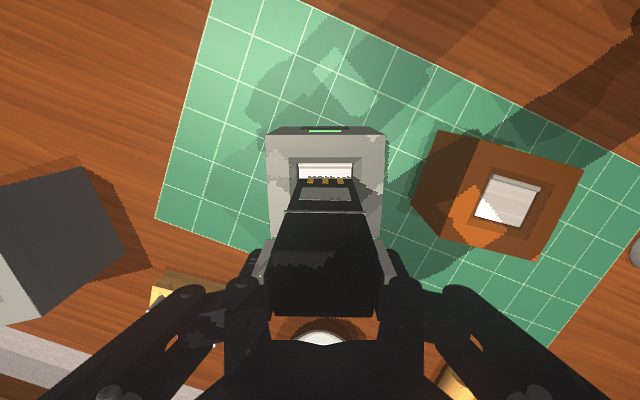

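Request:
send_rows(
  targets=[
    {"offset": [-0.05, 0.05, -0.8], "spin": 0},
    {"offset": [-0.05, 0.05, -1.4], "spin": 0},
    {"offset": [-0.05, 0.05, -1.8], "spin": 0},
    {"offset": [-0.05, 0.05, -2.2], "spin": 0},
    {"offset": [-0.05, 0.05, -2.5], "spin": 0},
    {"offset": [-0.05, 0.05, -2.8], "spin": 0},
  ],
)

```text
time_s: 6.93
eef_pos: [537.2, -121.2, 185.4]
ee_rot: [0.002, -0.196, 0.981, -0.001]
force: [1.0, 1.1, 7.0]
grip_width: 0.529
grip_force: 63.9
```

Request:
send_rows(
  targets=[
    {"offset": [0, 0, -0.3], "spin": 0},
    {"offset": [0, 0, -0.6], "spin": 0},
    {"offset": [0, 0, -0.9], "spin": 0},
    {"offset": [0, 0, -1.2], "spin": 0},
  ],
)

```text
time_s: 7.27
eef_pos: [536.9, -121.2, 172.4]
ee_rot: [0.001, -0.196, 0.981, -0.0]
force: [3.7, 0.3, 0.4]
grip_width: 0.533
grip_force: 63.3
```

Request:
send_rows(
  targets=[
    {"offset": [0, 0, -0.3], "spin": 0},
    {"offset": [0, 0, -0.6], "spin": 0},
    {"offset": [0, 0, -0.9], "spin": 0},
    {"offset": [0, 0, -1.2], "spin": 0},
    {"offset": [0, 0, -1.5], "spin": 0},
    {"offset": [0, 0, -1.8], "spin": 0},
    {"offset": [0, 0, -2], "spin": 0},
  ],
)

```text
time_s: 7.85
eef_pos: [535.9, -121.0, 151.6]
ee_rot: [-0.001, -0.196, 0.981, 0.0]
force: [2.0, 0.7, -2.2]
grip_width: 0.528
grip_force: 62.9
```

Request:
send_rows(
  targets=[
    {"offset": [0, 0, 0], "spin": 0},
    {"offset": [0, 0, 0], "spin": 0},
    {"offset": [0, 0, 0], "spin": 0},
  ],
)

```text
time_s: 8.1
eef_pos: [536.1, -121.1, 152.0]
ee_rot: [-0.0, -0.196, 0.981, 0.0]
force: [4.0, 1.3, -4.4]
grip_width: 0.53
grip_force: 62.4
```

Request:
send_rows(
  targets=[
    {"offset": [0, 0, -0.15], "spin": 0},
    {"offset": [0, 0, -0.3], "spin": 0},
    {"offset": [0, 0, -0.45], "spin": 0},
    {"offset": [0, 0, -0.45], "spin": 0},
  ],
)

```text
time_s: 8.43
eef_pos: [536.1, -121.2, 147.6]
ee_rot: [-0.0, -0.196, 0.981, -0.0]
force: [2.6, 1.0, -3.9]
grip_width: 0.527
grip_force: 62.9
```

Request:
send_rows(
  targets=[
    {"offset": [0, 0, -0.15], "spin": 0},
    {"offset": [0, 0, -0.3], "spin": 0},
    {"offset": [0, 0, -0.4], "spin": 0},
    {"offset": [0, 0, -0.4], "spin": 0},
  ],
)

```text
time_s: 8.77
eef_pos: [536.1, -121.1, 143.5]
ee_rot: [-0.0, -0.196, 0.981, 0.0]
force: [3.5, 1.3, -3.7]
grip_width: 0.529
grip_force: 62.9
```

Request:
send_rows(
  targets=[
    {"offset": [0, 0, -0.15], "spin": 0},
    {"offset": [0, 0, -0.3], "spin": 0},
    {"offset": [0, 0, -0.4], "spin": 0},
    {"offset": [0, 0, -0.4], "spin": 0},
  ],
)

```text
time_s: 9.1
eef_pos: [536.1, -121.1, 139.5]
ee_rot: [-0.0, -0.196, 0.981, 0.0]
force: [3.4, 1.3, -3.0]
grip_width: 0.525
grip_force: 62.9
```

Request:
send_rows(
  targets=[
    {"offset": [0, 0, -0.15], "spin": 0},
    {"offset": [0, 0, -0.3], "spin": 0},
    {"offset": [0, 0, -0.4], "spin": 0},
    {"offset": [0, 0, -0.4], "spin": 0},
  ],
)

```text
time_s: 9.43
eef_pos: [536.1, -121.1, 135.5]
ee_rot: [-0.0, -0.196, 0.981, 0.0]
force: [2.8, 1.0, -3.8]
grip_width: 0.531
grip_force: 62.9
```

Request:
send_rows(
  targets=[
    {"offset": [0, 0, -0.15], "spin": 0},
    {"offset": [0, 0, -0.3], "spin": 0},
    {"offset": [0, 0, -0.4], "spin": 0},
    {"offset": [0, 0, -0.4], "spin": 0},
  ],
)

```text
time_s: 9.77
eef_pos: [536.1, -121.1, 131.5]
ee_rot: [-0.0, -0.196, 0.981, 0.0]
force: [3.7, 0.8, -4.4]
grip_width: 0.53
grip_force: 62.9
```

Request:
send_rows(
  targets=[
    {"offset": [0, 0, -0.15], "spin": 0},
    {"offset": [0, 0, -0.3], "spin": 0},
    {"offset": [0, 0, -0.4], "spin": 0},
    {"offset": [0, 0, -0.4], "spin": 0},
  ],
)

```text
time_s: 10.1
eef_pos: [536.1, -121.1, 127.5]
ee_rot: [-0.0, -0.196, 0.981, 0.0]
force: [3.2, 1.0, -4.4]
grip_width: 0.53
grip_force: 62.9
```

Request:
send_rows(
  targets=[
    {"offset": [0, 0, -0.15], "spin": 0},
    {"offset": [0, 0, -0.3], "spin": 0},
    {"offset": [0, 0, -0.4], "spin": 0},
    {"offset": [0, 0, -0.4], "spin": 0},
  ],
)

```text
time_s: 10.43
eef_pos: [536.1, -121.1, 123.5]
ee_rot: [-0.0, -0.196, 0.981, 0.0]
force: [2.4, 1.3, -3.7]
grip_width: 0.527
grip_force: 62.9
```

Request:
send_rows(
  targets=[
    {"offset": [0, 0, -0.1], "spin": 0},
    {"offset": [0, 0, -0.2], "spin": 0},
    {"offset": [0, 0, -0.3], "spin": 0},
    {"offset": [0, 0, -0.3], "spin": 0},
  ],
)

```text
time_s: 10.77
eef_pos: [536.3, -121.1, 121.0]
ee_rot: [0.0, -0.196, 0.981, -0.0]
force: [1.1, 1.7, 1.2]
grip_width: 0.53
grip_force: 63.5
```

Request:
send_rows(
  targets=[
    {"offset": [0, 0, -0.1], "spin": 0},
    {"offset": [0, 0, -0.2], "spin": 0},
    {"offset": [0, 0, -0.3], "spin": 0},
    {"offset": [0, 0, -0.3], "spin": 0},
  ],
)

```text
time_s: 11.1
eef_pos: [536.2, -121.2, 117.6]
ee_rot: [0.0, -0.196, 0.981, -0.0]
force: [1.8, 2.7, 0.8]
grip_width: 0.526
grip_force: 63.4
```

Request:
send_rows(
  targets=[
    {"offset": [0, 0, -0.1], "spin": 0},
    {"offset": [0, 0, -0.1], "spin": 0},
    {"offset": [0, 0, -0.1], "spin": 0},
  ],
)

```text
time_s: 11.35
eef_pos: [536.2, -121.2, 116.7]
ee_rot: [0.0, -0.196, 0.981, -0.0]
force: [4.1, 2.2, 0.5]
grip_width: 0.528
grip_force: 63.4
```

Request:
send_rows(
  targets=[
    {"offset": [0, 0, -0.1], "spin": 0},
    {"offset": [0, 0, -0.1], "spin": 0},
    {"offset": [0, 0, -0.1], "spin": 0},
  ],
)

```text
time_s: 11.6
eef_pos: [536.2, -121.2, 115.7]
ee_rot: [-0.0, -0.196, 0.981, -0.0]
force: [2.6, 1.8, 0.9]
grip_width: 0.53
grip_force: 63.4
```

Request:
send_rows(
  targets=[
    {"offset": [0, 0, -0.1], "spin": 0},
    {"offset": [0, 0, -0.1], "spin": 0},
    {"offset": [0, 0, -0.1], "spin": 0},
  ],
)

```text
time_s: 11.85
eef_pos: [536.2, -121.2, 114.8]
ee_rot: [0.0, -0.196, 0.981, -0.0]
force: [2.5, 2.7, 0.6]
grip_width: 0.531
grip_force: 63.4
```

Request:
send_rows(
  targets=[
    {"offset": [0, 0, -0.1], "spin": 0},
    {"offset": [0, 0, -0.1], "spin": 0},
    {"offset": [0, 0, -0.1], "spin": 0},
  ],
)

```text
time_s: 12.1
eef_pos: [536.4, -121.1, 114.6]
ee_rot: [0.0, -0.196, 0.981, -0.0]
force: [0.7, 4.2, 7.6]
grip_width: 0.529
grip_force: 64.2
```

Request:
send_rows(
  targets=[
    {"offset": [0, 0, -0.05], "spin": 0},
    {"offset": [0, 0, -0.05], "spin": 0},
    {"offset": [0, 0, -0.05], "spin": 0},
    {"offset": [0, 0, -0.05], "spin": 0},
    {"offset": [0, 0, -0.05], "spin": 0},
  ],
)

```text
time_s: 12.52
eef_pos: [536.5, -121.1, 114.5]
ee_rot: [0.001, -0.196, 0.981, -0.0]
force: [-0.1, 4.6, 12.5]
grip_width: 0.531
grip_force: 64.8
```

Request:
send_rows(
  targets=[
    {"offset": [0, 0, 0.08], "spin": 0},
    {"offset": [0, 0, 0.08], "spin": 0},
  ],
)

```text
time_s: 12.68
eef_pos: [536.3, -121.1, 114.6]
ee_rot: [0.0, -0.196, 0.981, -0.0]
force: [0.9, 3.8, 6.7]
grip_width: 0.532
grip_force: 63.9
```

Request:
send_rows(
  targets=[
    {"offset": [0, 0, 0], "spin": 0},
    {"offset": [0, 0, 0], "spin": 0},
    {"offset": [0, 0, 0], "spin": 0},
    {"offset": [0, 0, 0], "spin": 0},
    {"offset": [0, 0, 0], "spin": 0},
    {"offset": [0, 0, 0], "spin": 0},
    {"offset": [0, 0, 0], "spin": 0},
  ],
  grip=1,
)

```text
time_s: 13.27
eef_pos: [536.1, -121.2, 114.0]
ee_rot: [-0.0, -0.196, 0.981, 0.0]
force: [0.3, 0.4, -0.2]
grip_width: 1.0
grip_force: 0.0
```

Request:
send_rows(
  targets=[
    {"offset": [0, 0, 0.5], "spin": 0},
    {"offset": [0, 0, 1.5], "spin": 0},
    {"offset": [0, 0, 3], "spin": 0},
    {"offset": [0, 0, 5], "spin": 0},
    {"offset": [0, 0, 7.5], "spin": 0},
    {"offset": [0, 0, 10], "spin": 0},
    {"offset": [0, 0, 12], "spin": 0},
    {"offset": [0, 0, 12], "spin": 0},
  ],
)

```text
time_s: 13.93
eef_pos: [537.5, -121.7, 239.4]
ee_rot: [0.003, -0.196, 0.981, -0.002]
force: [0.2, -0.2, 0.2]
grip_width: 0.998
grip_force: 0.0
```

Run:
```python
from h import *
s=ctrl.sense(); T=wristT(s); im,d=ctrl.capture('wrist'); cv2.imwrite('pics/w4.png',im[:,:,::-1])
W=cloud('wrist',d,T).reshape(-1,3)
print(s['eef_pos'],s['grip_width'],s['force'])
m=(d.ravel()>0)&(np.hypot(W[:,0]-534,W[:,1]+122)<60)
for lo,hi in((96,104),(135,165)):
    S=W[m&(W[:,2]>lo)&(W[:,2]<hi)]
    if len(S)>20: z=np.percentile(S[:,2],95); S=S[S[:,2]>z-4]; print(len(S),np.median(S[:,2]),cv2.minAreaRect(S[:,:2].astype(np.float32)))
```

```text
[ 537.52202078 -121.6687071   239.38491748] 0.9979854772100806 [ 0.21364366 -0.24870622  0.16210722]
5975 99.69682315832358 ((532.6430053710938, -122.56974792480469), (96.39242553710938, 104.31832885742188), 22.7326717376709)
2065 145.84329792084466 ((536.4873657226562, -120.5389633178711), (33.5057373046875, 46.028038024902344), 22.7156982421875)
```

View pics/w4.png

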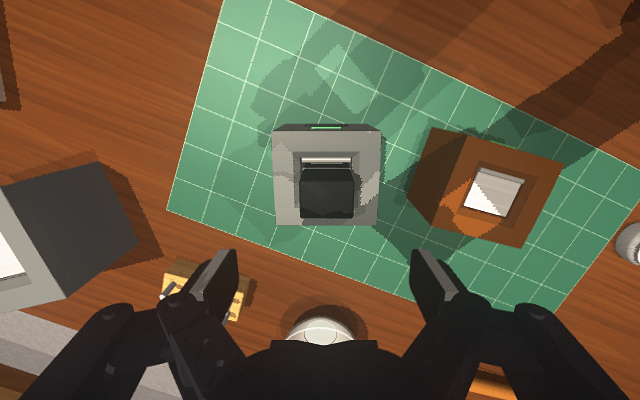

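The pack stands upright in the bay at (327,190). Its top is at z = 146 mm and its centre is 4 mm from the bay's axis. The flap is held open and the gripper is clear, so I'm handing the job in.

```bash
python3 -c "
from rig import ctrl
print(ctrl.finish_job())"
```

```text
the job is handed in; nothing more can be done
None
```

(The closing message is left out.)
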